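Draw a straightedge out of its slotted case through a short opening

ROBOT

A 7-joint arm with a two-finger parallel gripper is mounted at the origin on a cart in front of the work surface, level with it; the furniture and walls round the work are solid. World frame = base frame: x ahead of the robot, y to its left, z up, the work surface at z = 0. Lengths are in m, angles in rad, forces in N, time in s.
With the tool pointing down it reaches from about 0.425 to 0.875 m from the base axis. Payload 4.7 kg.
Tool frame: the origin (TCP) lies between the finger pads; the fingertips stand 14 mm ahead of it and the grasp point (between the pads) lies 5 mm behind it; z points along the fingers, y is the line along which they close (so a half turn about z gives the same grasp; the last joint's range is limited). The gripper opens to 87 mm and grips with 3 to 60 N. Pads are 19 mm wide; open, the fingers measure 117 mm over their backs; the gripper's body (75 mm by 190 mm) begins 51 mm behind the grasp point.
Start: joints at [1.287, 0.321, -0.07, 1.45, 0.023, 1.371, -0.057], TCP at [0.191, -0.621, 0.237] pointing down, gripper open.
Joint ranges: [-2.86, 2.86], [-0.3, 2.09], [-1.38, 1.24], [0.06, 2.45], [-1.56, 4.7], [0.09, 2.05], [-2.69, 2.69]. Speed limits (rad/s): [2.57, 2.57, 3.14, 3.14, 3.14, 3.14, 3.14].

INTERFACE

Orientations are given as a rotation vector (axis times angle).
In Python, from bench import ctrl gives the robot as it stands.
- The arm moves only by the shell command python3 -m inch 'ROWS' [OPENING] [FORCE]. ROWS is JSON, a list of rows, each a list of 6 numbers: the shift along the world's x, y, z in mm, then the turn, a rotation vector about the world's x, y, z in degrees. In form: [[tx, ty, tz, rx, ry, rz], ...]. A call has 1 to 20 rows; each row is the pose to reach, as a shift and turn from the pose commanded when the call began; what a row does not reach only later rows make up. A row lasts 1/8 s, in which the tool goes at most 62.5 mm and 10.7 degrees, less where a joint would pass 70% of its speed; a pose out of reach is approached as far as the arm can. A call with a gripper value outside its range is refused whole. OPENING is the finger opening in mm, from 0 to 87, set as the call begins (- or left out, the last holds). The fingers move at their own pace and stop on an object; FORCE is the grip in N (left out, the last holds). Time passes only in rows, so rows that repeat a pose let the fingers close. It gives the time, the measured TCP pose, the force, the opening and the grip force at its end, in the units of the state.
- ctrl.get_state(): the state, without advancing time (a new reading comes with each control period).
- ctrl.get_image(name): name is "side" or "top" or "wrist"; returns (picture, depth): 400x640x3 uint8, red, green, blue; 400x640 float32, m along the optical axis (not along the pixel's ray), 0 where there is no reading.
- ctrl.camera_params(name): a dict with "mtx" (3x3 intrinsics, pixels), "T" (4x4, takes a point from camera to world coordinates). Camera axes: x right, y down, z forward; pixel columns grow to the right and rows downward; lengths in m; the calibration is good to about 2 mm. A picture is of the moment at which its call begins: read the wrist's pose just before it. camera_params takes no time and is no camera call; for the wrist camera it gives the pose at the moment of the call.
- ctrl.close_job(): hands the job in; it is judged then, once.
The state is a dict: "time": time; "joint_positions": joint angles; "qd": joint speeds; "joint_torque": joint torques, N m; "position": TCP position; "tool_rot": TCP orientation; "ft_force": force on the tool from outside, world axes, zero at the start; "torque": the same for the moment, N m; "grip_width": opening from 0.0 (shut) to 1.0 (fully open); "grip_force": force on a finger pad.
Only numpy, scipy, OpenCV 4.12 (cv2) and the standard library are available. Lean on these libraries where they do the work, as an engineer would, in place of code of your own. Each camera call takes 0.05 s, during which the arm holds its last target. There are 200 camera calls.

TASK

Take the long flat aluminium straightedge out of the fixed grey steel case: grip it by its upper edge through the opening in the case's top, first slide it straight up and level, just out of its slotted wooden rests while it is still under the top, then tilt it and draw it out diagonally through the opening, which is shorter than the straightedge. Do not disturb the two nuts lying on the case's top. Finish while still holding the straightedge in the gripper, level, still on edge and at rest, with all of it clear above the case by a hand's breadth (10 cm) or more, touching nothing else.

Things in the scene. Friction and masses are not known exactly. Their poses are not given: they have to be found in the camera images.
- case: Closed grey sheet-steel case fixed to the bench, 168 (its x) by 328 (its y) by 121 mm high with its 35 mm wooden base board. Origin on the bench under its middle, z up. Walls 3 mm thick; inner floor at z = 38 mm; the top plate is 4 mm thick (underside at z = 117 mm, upper face at z = 121 mm) and solid but for one opening. Inside are only two wooden rests and the straightedge.
- opening (a point): Middle of the rectangular opening in the case's top, level with the top's upper face; 45 mm along the case's +y from its middle. Axes as the case. It is 130 mm wide in x and 160 mm long in y: in the case's frame x from -65 to +65 mm, y from -35 to +125 mm.
- rest_tail (a point): Fixed slotted wooden rest in the case, 60 mm in x by 16 mm in y, at case y = -27 mm: point at the middle of its top, 75 mm above the bench. Its slot runs along y at x = 0, 11 mm wide and 12 mm deep (slot floor 63 mm above the bench).
- rest_lead (a point): The second slotted wooden rest, just like the first, at case y = +75 mm: point at the middle of its top, 75 mm above the bench.
- bar_centre (a point): Centre (half-way up) of a loose plain aluminium straightedge, 8 mm thick (x), 220 mm long (y), 28 mm high (z), 90 to 180 g. It stands on edge in both slots along case y, centre at case y about -15 mm, 77 mm above the bench; its -y end is hidden some 90 mm under the solid top. Grip its upper edge between the rests (case y -15 to +60 mm), fingers closing along x.
- bar_lead (a point): Middle of the straightedge's +y end face, 110 mm from its centre, half-way up; the end seen in the opening (about 30 mm short of the opening's +y end), with a dark round mark near it.
- bar_tail (a point): Middle of the straightedge's -y end face, 110 mm from its centre, half-way up; the end that is hidden under the case's solid top.
- big_nut_centre (a point): Centre of a loose rusty hex nut, 34 x 36 x 16 mm, lying on the solid part of the case's top; to be left alone.
- small_nut_centre (a point): Centre of a loose bright small hex nut, 20 x 19 x 9 mm, lying on the solid part of the case's top; to be left alone.

How it is judged:
On the way, in this order (a step that is already met when the one before it is completed fails the run):
1. the straightedge has been slid straight up: level, both ends out of the slots' depth, all of it still under the case's top (height (world z) of bar_lead between 0.088 and 0.105 m and height (world z) of bar_tail between 0.088 and 0.105 m), for 0.1 s.
2. it has been tilted: its lead end is out above the case's top while its tail end is still inside (height (world z) of bar_lead above 0.135 m and height (world z) of bar_tail below 0.115 m), for 0.1 s.
At the end, for the whole second after the job is handed in: The fingers hold the straightedge at rest, on edge and level within 0.2 rad, both its ends (half-way up) over 215 mm above the bench, so 80 mm clear of the case's top, not touching the case; both nuts are within 25 mm of where they lay (height (world z) of each of bar_lead, bar_tail above 0.215 m and angle between bar_centre's own z axis and vertical below 0.2 rad and contact force between the fingers and straightedge above 1 N and contact force between straightedge and case below 0.1 N and linear speed of straightedge below 0.03 m/s and distance of each of big_nut_centre, small_nut_centre from where it was at the start of the episode below 0.025 m); the arm keeps its last pose, push and grip.
It fails at once if a nut on the case's top is disturbed (moved more than 25 mm) (distance of any of big_nut_centre, small_nut_centre from where it was at the start of the episode above 0.025 m).
It also fails if it takes over 48 s, if anything falls off the work surface, if the arm or the gripper's body presses on something with over 40 N, if the wrist force passes 120 N, or if a joint passes its speed limit or range.

## Working session

There is one attempt and no reset: what is moved stays moved. The work goes in short steps, Python scripts to look and compute and a shell command to move; the robot and the scene stay as the last step left them, time stands still between calls to the robot, and variables do not carry over. Pictures are saved under pics/ and viewed, at most 10 in all, crops included, and the job is handed in when it is done.

```bash
mkdir -p pics; ls
python3 - <<'E'
from bench import ctrl
import cv2,numpy as np
s=ctrl.get_state();print(s)
for n in("top","side"):
    im,d=ctrl.get_image(n);p=ctrl.camera_params(n);np.savez('pics/'+n,im=im,d=d,**p)
    print(n,p['mtx'],p['T']);cv2.imwrite(f'pics/{n}0.png',im[:,:,::-1])
E
```

```text
pics
{'time': 0.0, 'joint_positions': array([ 1.28711147,  0.32179548, -0.07008367,  1.45167064,  0.02263073,
        1.37081281, -0.05688371]), 'qd': array([ 7.59695023e-04,  3.87910743e-04,  2.51770247e-04, -9.34544953e-04,
       -2.24999334e-04,  2.84884625e-05, -5.33159853e-04]), 'joint_torque': array([ 8.38671731e-04, -4.91281271e+01, -4.03451454e-01, -3.12525022e+01,
       -6.40631374e-02,  4.38586192e-02,  1.65721904e-04]), 'position': array([ 0.19049872, -0.62090309,  0.23548156]), 'tool_rot': array([-3.10498764e+00, -4.65838379e-01,  6.43099230e-04]), 'ft_force': array([ 0.0647377 ,  0.70620757, -0.11243224]), 'torque': array([0.02644103, 0.00864308, 0.02520737]), 'grip_force': 0.0, 'grip_width': 1.0027017010328545}
top [[452.97002777   0.         318.65191081]
 [  0.         452.97002777 206.52159844]
 [  0.           0.           1.        ]] [[ 0.0268083  -0.99762237  0.06348953  0.47734687]
 [-0.99943776 -0.02546937  0.02180532 -0.01613714]
 [-0.02013644 -0.0640384  -0.99774426  0.94889452]
 [ 0.          0.          0.          1.        ]]
side [[468.03246993   0.         312.0947268 ]
 [  0.         468.03246993 201.1772668 ]
 [  0.           0.           1.        ]] [[ 0.87065804 -0.26562094  0.41400494  0.20790678]
 [-0.49185958 -0.46095842  0.73864165 -0.63106483]
 [-0.00535962 -0.84673659 -0.53198536  0.54723624]
 [ 0.          0.          0.          1.        ]]
```

View pics/top0.png

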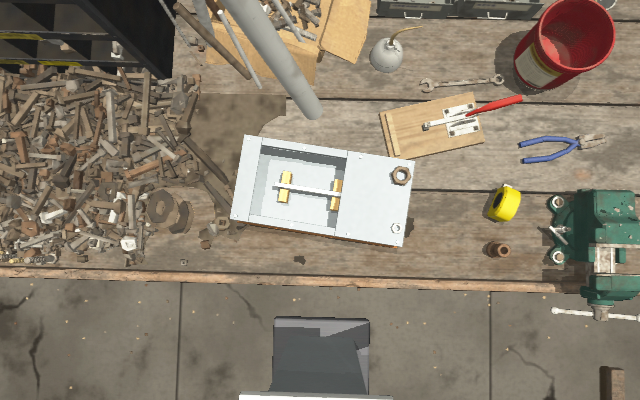

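View pics/side0.png

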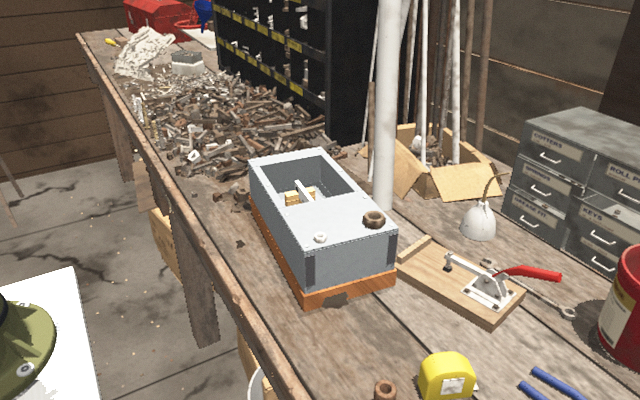

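Top view: the case's top spans about (246,135)-(415,160)-(402,246)-(231,219), with the opening on the left half (case +y is image left). The bar is at (275,185)-(340,193), and its lead end is on the left. The big nut is at (401,175) and the small one at (396,228). A vertical pole stands at (312,110). The side view confirms this layout.

```bash
cat > h.py <<'E'
import numpy as np,cv2
def cloud(im,d,mtx,T):
    v,u=np.mgrid[:d.shape[0],:d.shape[1]]
    P=np.stack([(u-mtx[0,2])/mtx[0,0]*d,(v-mtx[1,2])/mtx[1,1]*d,d],-1)@T[:3,:3].T+T[:3,3]
    P[d==0]=np.nan
    return P
E
python3 - <<'E'
from h import *
z=np.load('pics/top.npz');P=cloud(z['im'],z['d'],z['mtx'],z['T'])
roi=np.zeros(P.shape[:2],bool);roi[120:260,220:425]=1
Z=P[...,2]
print('hist',*np.histogram(Z[roi],bins=np.arange(.03,.15,.005)))
m=(roi&(abs(Z-.121)<.006)).astype(np.uint8)
cs,h=cv2.findContours(m,cv2.RETR_CCOMP,cv2.CHAIN_APPROX_NONE)
print('top z',np.median(Z[m>0]))
for c in cs:
    if cv2.contourArea(c)>150:
        q=np.array([P[y,x,:2] for x,y in c[:,0]],np.float32);q=q[np.isfinite(q).all(1)]
        r=cv2.minAreaRect(q);print('rect',r,cv2.boundingRect(c));print(cv2.boxPoints(r))
n=(roi&(Z>.1265)&(Z<.15)).astype(np.uint8)
k,l,st,_=cv2.connectedComponentsWithStats(n)
for i in range(1,k):
    if st[i,4]>8: print('nut',st[i],P[l==i].mean(0))
im=z['im'];print('bar col',im[186:194,300])
hsv=cv2.cvtColor(im,cv2.COLOR_RGB2HSV)
b=roi&(Z>.084)&(Z<.098);b[:,:268]=0;b[:,345:]=0;b[:165]=0;b[205:]=0
q=P[b];print('bar',len(q),q.mean(0),q.min(0),q.max(0));print(cv2.minAreaRect(q[:,:2].astype(np.float32)),cv2.fitLine(q[:,:2].astype(np.float32),cv2.DIST_HUBER,0,.01,.01).ravel())
pole=(Z>.2)&(Z<.9);pole[:, :200]=0;pole[:,350:]=0;pole[125:]=0
print('pole',[(round(a,2),P[pole&(abs(Z-a)<.03)].mean(0)[:2],P[pole&(abs(Z-a)<.03)][:,0].min()) for a in (.25,.4,.5,.6)])
print(P[105:118,310:318:3].round(2).tolist())
cv2.imwrite('pics/crop1.png',cv2.resize(im[125:255,220:425,::-1],None,fx=3.8,fy=3.8,interpolation=2))
E
```

```text
hist [ 268 4437 1129   48   24   12   20   21  166  283   17   53  242    9
    1    3    2 1077 7518  127   65  171    7] [0.03  0.035 0.04  0.045 0.05  0.055 0.06  0.065 0.07  0.075 0.08  0.085
 0.09  0.095 0.1   0.105 0.11  0.115 0.12  0.125 0.13  0.135 0.14  0.145]
top z 0.12167175967826172
rect ((0.5616520643234253, -0.002957776188850403), (0.3203961253166199, 0.16035912930965424), 82.33441162109375) (230, 134, 185, 113)
[[ 0.46082005 -0.15102899]
 [ 0.6197461  -0.17241946]
 [ 0.66248405  0.14511344]
 [ 0.50355804  0.1665039 ]]
rect ((0.591750979423523, -0.14654472470283508), (0.03499315679073334, 0.04005839675664902), 46.32717514038086) (390, 165, 23, 21)
[[ 0.56518185 -0.14536896]
 [ 0.5941559  -0.17303085]
 [ 0.6183201  -0.14772049]
 [ 0.58934605 -0.1200586 ]]
rect ((0.567169725894928, 0.041654959321022034), (0.1635366529226303, 0.13424557447433472), 82.38353729248047) (249, 144, 99, 85)
[[ 0.48980147 -0.03049543]
 [ 0.62286264 -0.0482885 ]
 [ 0.644538    0.11380535]
 [ 0.5114768   0.13159841]]
nut [391 166  21  19 221] [ 0.58932822 -0.14452673  0.136348  ]
nut [391 223  12  10  65] [ 0.4951546  -0.13920032  0.13006573]
bar col [[255 255 255]
 [255 255 255]
 [255 255 255]
 [255 255 255]
 [139 142 135]
 [120 122 119]
 [108 112 112]
 [108 114 111]]
bar 304 [0.56484954 0.02541237 0.09139311] [ 0.55295563 -0.03739174  0.08409634] [0.5769051  0.08885011 0.09638524]
((0.5651423335075378, 0.025303218513727188), (0.127494215965271, 0.00856317114084959), 82.46465301513672) [0.13268466 0.9911583  0.56484956 0.02541238]<stdin>:22: RuntimeWarning: Mean of empty slice.
  ret = um.true_divide(
Traceback (most recent call last):
ValueError: zero-size array to reduction operation minimum which has no identity
```

Run:
```python
from h import *
z=np.load('pics/top.npz');P=cloud(z['im'],z['d'],z['mtx'],z['T']);Z=P[...,2]
for v in (20,50,80,95,105,112,116): print(v,[ (u,*P[v,u].round(2)) for u in range(230,330,10) if P[v,u,2]>.1])
s=np.load('pics/side.npz');Q=cloud(s['im'],s['d'],s['mtx'],s['T'])
for v in (5,60,120,180,200): print(v,[ (u,*Q[v,u].round(2)) for u in (378,386,394)])
c=np.array([.5617,-.003]);ey=np.array([.1327,.9912])
for y in (-.0174,.03,.04): print(y,c+ey*y)
# scrap pile height left of the case
print('pile max z', np.nanmax(Z[140:230,150:225]), np.nanmax(Z[140:230,0:225]))
```

```text
20 [(240, np.float64(0.77), np.float64(0.11), np.float64(0.34)), (250, np.float64(0.77), np.float64(0.1), np.float64(0.34)), (260, np.float64(0.78), np.float64(0.09), np.float64(0.33)), (290, np.float64(0.87), np.float64(0.06), np.float64(0.13))]
50 [(240, np.float64(0.82), np.float64(0.16), np.float64(0.12)), (260, np.float64(0.76), np.float64(0.1), np.float64(0.27)), (270, np.float64(0.76), np.float64(0.08), np.float64(0.27)), (280, np.float64(0.77), np.float64(0.07), np.float64(0.25))]
80 [(280, np.float64(0.75), np.float64(0.07), np.float64(0.17)), (290, np.float64(0.75), np.float64(0.06), np.float64(0.18)), (300, np.float64(0.75), np.float64(0.04), np.float64(0.16))]
95 [(290, np.float64(0.74), np.float64(0.06), np.float64(0.12)), (300, np.float64(0.74), np.float64(0.04), np.float64(0.12))]
105 []
112 []
116 []
5 [(378, np.float64(0.93), np.float64(0.33), np.float64(0.35)), (386, np.float64(0.78), np.float64(0.11), np.float64(0.39)), (394, np.float64(0.79), np.float64(0.1), np.float64(0.39))]
60 [(378, np.float64(0.76), np.float64(0.1), np.float64(0.3)), (386, np.float64(0.77), np.float64(0.08), np.float64(0.3)), (394, np.float64(0.78), np.float64(0.07), np.float64(0.3))]
120 [(378, np.float64(0.75), np.float64(0.06), np.float64(0.19)), (386, np.float64(0.76), np.float64(0.05), np.float64(0.19)), (394, np.float64(0.77), np.float64(0.05), np.float64(0.19))]
180 [(378, np.float64(0.73), np.float64(0.03), np.float64(0.07)), (386, np.float64(0.74), np.float64(0.02), np.float64(0.08)), (394, np.float64(0.81), np.float64(0.07), np.float64(0.03))]
200 [(378, np.float64(0.73), np.float64(0.02), np.float64(0.03)), (386, np.float64(0.74), np.float64(0.01), np.float64(0.03)), (394, np.float64(0.8), np.float64(0.05), np.float64(-0.0))]
-0.0174 [ 0.55939102 -0.02024688]
0.03 [0.565681 0.026736]
0.04 [0.567008 0.036648]
pile max z 0.06584145737777591 0.09042475037792996
```

```bash
python3 -m inch '[[0,0,60,0,0,0],[20,40,100,0,0,5],[50,90,100,0,0,10],[80,145,100,0,0,16],[110,200,100,0,0,22],[140,250,100,0,0,28],[170,300,100,0,0,34],[200,350,100,0,0,40],[230,400,100,0,0,45],[260,450,100,0,0,51],[290,500,100,0,0,57],[320,550,95,0,0,62],[345,595,90,0,0,65.4],[376,658,80,0,0,65.4],[376,658,80,0,0,65.4],[376,658,80,0,0,65.4]]' 34 20
```

```text
time: 2.1
position: [0.5664, 0.0367, 0.316]
tool_rot: [-2.361, -2.072, 0.002]
ft_force: [0.3, -0.8, 0.6]
grip_width: 0.394
grip_force: 0.0
```

Run:
```python
from bench import ctrl
from h import *
from scipy.spatial.transform import Rotation as R
s=ctrl.get_state();p=ctrl.camera_params('wrist');im,d=ctrl.get_image('wrist')
np.savez('pics/w1',im=im,d=d,**p);cv2.imwrite('pics/w1.png',im[:,:,::-1])
P=cloud(im,d,p['mtx'],p['T']);Z=P[...,2]
print(s['position'],R.from_rotvec(s['tool_rot']).as_matrix().round(4))
c=np.array([.5617,-.003]);ey=np.array([.1327,.9912]);ex=np.array([.9912,-.1327])
L=(P[...,:2]-c);X=L@ex;Y=L@ey
b=(abs(X)<.012)&(Y>-.034)&(Y<.12)&(Z>.082)&(Z<.1)
q=P[b];print(len(q),np.median(q,0)); 
if len(q)>20:
  f=cv2.fitLine(q[:,:2].astype(np.float32),cv2.DIST_HUBER,0,.01,.01).ravel();print(f,np.degrees(np.arctan2(f[0],f[1])),np.percentile(X[b],[2,50,98]),np.percentile(Y[b],[1,99]))
  m=b&(Y>.02)&(Y<.055);print('near grip',np.percentile(X[m],[2,50,98]))
```

```text
[0.56644052 0.03671397 0.31597235] [[ 1.298e-01  9.915e-01 -1.400e-03]
 [ 9.915e-01 -1.298e-01 -2.000e-04]
 [-3.000e-04 -1.300e-03 -1.000e+00]]
769 [0.56831433 0.0289243  0.09076768]
[0.1312572  0.9913483  0.568099   0.02786721] 7.5422473 [-0.00113598  0.00226784  0.00592318] [-0.0322758   0.09082842]
near grip [-0.00102714  0.0023032   0.00568994]
```

View pics/w1.png

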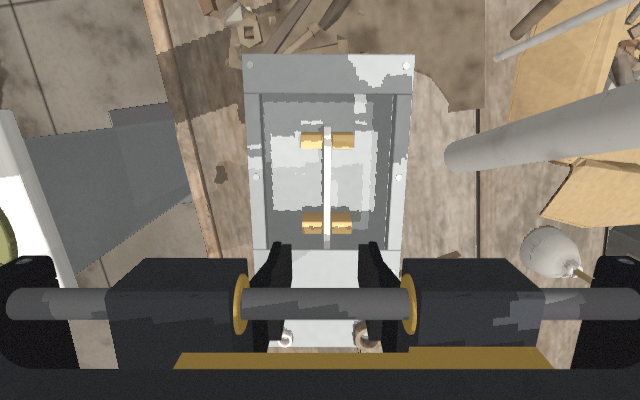

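Wrist view: the bar runs from (327,127) to (327,248) and the finger midline is near column 326, so it is already well aligned. I'll go down to just above the opening.

```bash
python3 -m inch '[[0,-10,-50,0,0,0],[0,-10,-100,0,0,0],[0,-10,-145,0,0,0],[0,-10,-170,0,0,0],[0,-10,-181,0,0,0],[0,-10,-181,0,0,0],[0,-10,-181,0,0,0]]' 34 20
python3 - <<'E'
from bench import ctrl
from h import *
s=ctrl.get_state();p=ctrl.camera_params('wrist');im,d=ctrl.get_image('wrist')
cv2.imwrite('pics/w2.png',im[:,:,::-1])
P=cloud(im,d,p['mtx'],p['T']);Z=P[...,2]
c=np.array([.5617,-.003]);ey=np.array([.1327,.9912]);ex=np.array([.9912,-.1327])
L=(P[...,:2]-c);X=L@ex;Y=L@ey
b=(abs(X)<.014)&(Y>-.034)&(Y<.12)&(Z>.082)&(Z<.1)
t=s['position'];print('tcp case',(t[:2]-c)@ex,(t[:2]-c)@ey,t)
for a in np.arange(0,.1,.02):
  m=b&(Y>a)&(Y<a+.02)
  if m.sum()>5: print(a,m.sum(),np.percentile(X[m],[2,50,98]))
# finger tips: near points
f=(d>0)&(Z>.11)&(Z<.16)&(abs(X)<.06)&(abs(Y-.03)<.03)
print('fingers', np.percentile(X[f&(X<0)],[2,50,99]) if (f&(X<0)).any() else 0,np.percentile(X[f&(X>0)],[1,50,98]) if (f&(X>0)).any() else 0)
T=np.linalg.inv(p['T'])
for h in (.09,.12,.135):
  q=T[:3,:3]@np.r_[t[:2],h]+T[:3,3];print('axis px',h,(p['mtx']@q/q[2])[:2])
E
```

```text
time: 3.02
position: [0.5677, 0.0261, 0.1371]
tool_rot: [2.362, 2.068, 0.003]
ft_force: [-0.8, 0.3, -0.1]
grip_width: 0.39
grip_force: 0.0
tcp case 0.002063105271745501 0.029649578457493112 [0.56767893 0.02611236 0.13709583]
0.0 372 [-0.00127918  0.00244558  0.00618542]
0.02 407 [-0.00120644  0.00242544  0.0060695 ]
0.04 454 [-0.00172709  0.00239011  0.0059373 ]
0.06 485 [-0.00163044  0.00181397  0.00581364]
0.08 329 [-0.00154683  0.0023575   0.00626946]
fingers [-0.02476488 -0.01796963 -0.01424407] [0.01953036 0.02326806 0.02987565]
axis px 0.09 [323.39934163 235.51418272]
axis px 0.12 [323.3268986  257.11887771]
axis px 0.135 [323.28128919 270.72097591]
```

View pics/w2.png

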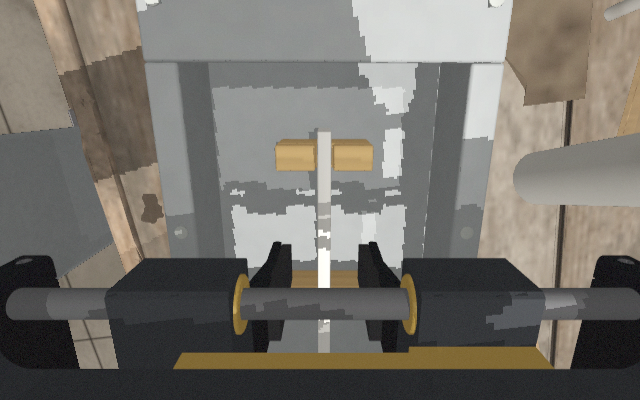

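The view shows the bar at column 323, centred between the fingers (inner faces at about 291 and 358). I'll descend, close and grip.

```bash
python3 -m inch '[[0,0,-20,0,0,0],[0,0,-40,0,0,0],[0,0,-52,0,0,0],[0,0,-57,0,0,0],[0,0,-57,0,0,0],[0,0,-57,0,0,0]]' 34 20 && python3 -m inch '[[0,0,0,0,0,0],[0,0,0,0,0,0],[0,0,0,0,0,0],[0,0,0,0,0,0],[0,0,0,0,0,0],[0,0,0,0,0,0]]' 0 55
```

```text
time: 3.82
position: [0.5672, 0.0267, 0.0791]
tool_rot: [2.362, 2.07, 0.001]
ft_force: [-0.2, -0.4, 0.3]
grip_width: 0.389
grip_force: 0.0
time: 4.58
position: [0.5668, 0.0265, 0.0787]
tool_rot: [2.362, 2.07, 0.0]
ft_force: [0.8, -0.3, 0.2]
grip_width: 0.092
grip_force: 55.0
```

```bash
python3 -m inch '[[0,0,3,0,0,0],[0,0,7,0,0,0],[0,0,11,0,0,0],[0,0,15,0,0,0],[0,0,18,0,0,0],[0,0,18,0,0,0],[0,0,18,0,0,0],[0,0,18,0,0,0]]'
cat > look.py <<'E'
import sys
from bench import ctrl
from h import *
c=np.array([.5617,-.003]);ey=np.array([.1327,.9912]);ex=np.array([.9912,-.1327])
im,d=ctrl.get_image('wrist');p=ctrl.camera_params('wrist')
cv2.imwrite(f'pics/{sys.argv[1]}.png',im[:,:,::-1])
P=cloud(im,d,p['mtx'],p['T']);Z=P[...,2];L=P[...,:2]-c;X=L@ex;Y=L@ey
b=(abs(X-.002)<.0025)&(Y>.045)&(Z>.084)&(Z<.35)&(d>.1)
for a in np.arange(.045,.26,.02):
  m=b&(Y>a)&(Y<a+.02)
  if m.sum()>5: print(round(a,3),m.sum(),np.median(Y[m]).round(4),np.median(Z[m]).round(4),np.percentile(Y[m],99).round(4))
E
python3 look.py w3
```

```text
time: 5.58
position: [0.5666, 0.0266, 0.0964]
tool_rot: [-2.363, -2.071, 0.0]
ft_force: [-0.8, -0.0, -1.8]
grip_width: 0.089
grip_force: 55.0
0.045 531 0.0551 0.1085 0.0647
0.065 620 0.0752 0.1085 0.0848
0.085 294 0.0894 0.1082 0.0917
0.105 56 0.1245 0.1204 0.125
0.125 750 0.1321 0.1207 0.1386
```

Step 1 holds: the bar is level, its upper edge at z=108.5 mm and its lead end at case y=+92. Next I tilt 20° about the point under the opening's edge (case y≈-30).

```bash
python3 -m inch '[[0,-0.2,2.6,2.5,-0.33,0],[0,-0.4,5.2,5,-0.66,0],[-0.1,-0.8,7.8,7.4,-1,0],[-0.2,-1.3,10.4,9.9,-1.33,0],[-0.2,-1.9,13,12.4,-1.66,0],[-0.3,-2.6,15.5,14.9,-2,0],[-0.4,-3.4,18,17.3,-2.3,0],[-0.6,-4.3,20.4,19.8,-2.65,0],[-0.6,-4.3,20.4,19.8,-2.65,0],[-0.6,-4.3,20.4,19.8,-2.65,0]]'; python3 look.py w4
```

```text
time: 6.88
position: [0.566, 0.0225, 0.1169]
tool_rot: [-2.172, -1.904, -0.382]
ft_force: [-0.7, 0.4, -1.3]
grip_width: 0.086
grip_force: 55.0
0.045 583 0.0553 0.1407 0.0649
0.065 522 0.0734 0.1469 0.0847
0.085 32 0.0874 0.1286 0.089
0.105 37 0.1245 0.1197 0.125
0.125 410 0.135 0.1208 0.1449
0.145 248 0.1516 0.1208 0.1578
```

View pics/w4.png

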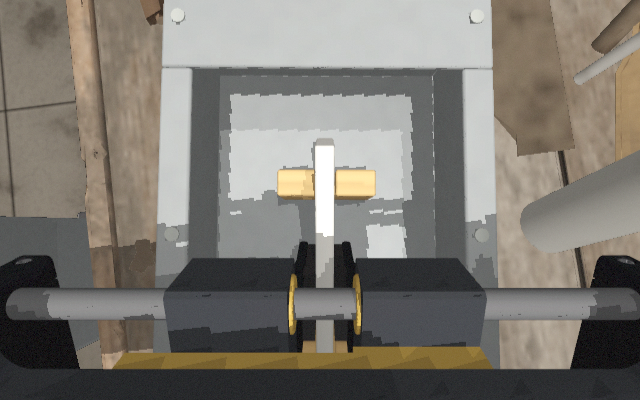

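The bar is tilted about 19–20° with its end at (324,140), free of the rest and contacts. Now I slide it out along its axis.

```bash
python3 -m inch '[[0.7,5,1.8,0,0,0],[1.7,12.5,4.6,0,0,0],[2.9,21.5,7.9,0,0,0],[4.1,30.5,11.2,0,0,0],[5.3,39.5,14.5,0,0,0],[6.5,48.5,17.8,0,0,0],[7.7,57.5,21.1,0,0,0],[8.9,66.5,24.4,0,0,0],[10.1,75.5,27.7,0,0,0],[11.3,84.5,31,0,0,0],[12.5,93.5,34.3,0,0,0],[13.7,102.5,37.6,0,0,0],[13.7,102.5,37.6,0,0,0],[13.7,102.5,37.6,0,0,0]]'; python3 look.py w5
python3 - <<'E'
from bench import ctrl
import cv2
for n in('side',):
    im,d=ctrl.get_image(n);cv2.imwrite(f'pics/{n}5.png',im[:,:,::-1])
E
```

```text
time: 8.68
position: [0.5798, 0.1244, 0.1544]
tool_rot: [-2.172, -1.903, -0.382]
ft_force: [-0.5, -0.1, -2.2]
grip_width: 0.09
grip_force: 55.0
0.085 291 0.0982 0.1564 0.1048
0.105 111 0.1073 0.16 0.125
0.125 530 0.1351 0.1699 0.1447
0.145 583 0.1551 0.1771 0.1647
0.165 606 0.1744 0.1839 0.1845
0.185 58 0.1881 0.1706 0.1913
```

View pics/side5.png

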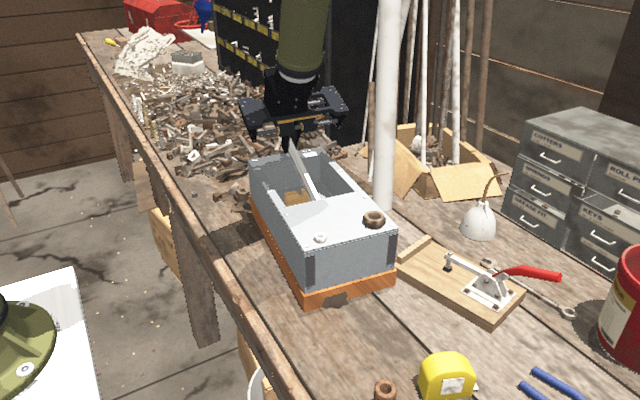

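The side view shows the bar's tail now inside the opening (about (318,198)) and both nuts in place at (374,219) and (320,237). I'll go straight up, then level.

```bash
python3 -m inch '[[0,1,5,0,0,0],[0.3,2,15,0,0,0],[0.4,3,27,0,0,0],[0.4,3,40,0,0,0],[0.4,3,53,0,0,0],[0.4,3,66,0,0,0],[0.4,3,79,0,0,0],[0.4,3,92,0,0,0],[0.4,3,104,-3,0.4,0],[0.4,3,114,-6,0.8,0],[0.4,3,122,-9,1.2,0],[0.4,3,129,-12,1.6,0],[0.4,3,135,-15,2,0],[0.4,3,140,-18,2.4,0],[0.4,3,140,-19.8,2.65,0],[0.4,3,140,-19.8,2.65,0],[0.4,3,140,-19.8,2.65,0],[0.4,3,140,-19.8,2.65,0],[0.4,3,140,-19.8,2.65,0],[0.4,3,140,-19.8,2.65,0]]'; python3 look.py w6
python3 - <<'E'
from bench import ctrl
import cv2
im,d=ctrl.get_image('side');cv2.imwrite(f'pics/side6.png',im[:,:,::-1])
E
```

```text
time: 11.28
position: [0.5802, 0.1275, 0.2946]
tool_rot: [2.363, 2.07, -0.0]
ft_force: [-0.3, 0.3, -1.6]
grip_width: 0.086
grip_force: 55.0
0.085 165 0.1007 0.3065 0.1048
0.105 197 0.1099 0.3065 0.115
0.125 342 0.1383 0.3066 0.1448
0.145 532 0.1551 0.3067 0.1649
0.165 577 0.1753 0.3067 0.1849
0.185 368 0.1907 0.3064 0.1936
```

View pics/side6.png

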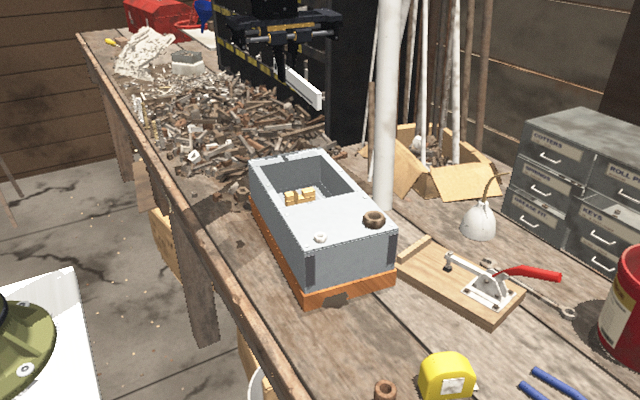

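The bar is held level well above the case: upper edge at z=0.307, its tail end at (315,97) in the picture. The nuts have not moved, so I'm handing in.

```bash
python3 -c "
from bench import ctrl
print(ctrl.close_job())"
```

```text
the job is handed in; nothing more can be done
None
```

I took the straightedge out of the case and handed the job in while still gripping it level at about 55 N, with its lower edge roughly 16 cm above the case's top and both nuts where they lay; the hand-in returned no verdict.

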